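# Lock the wheel spindle: line up the slotted disc and push the lock bar through

### The arm

A 6-joint arm with a two-finger parallel gripper is mounted at the origin on a cart in front of the work surface, level with it; the furniture and walls round the work are solid. World frame = base frame: x ahead of the robot, y to its left, z up, the work surface at z = 0. Lengths are in m, angles in degrees, forces in N, time in s.
With the tool pointing down it reaches from about 0.35 to 0.875 m from the base axis. Payload 4.2 kg.
Tool frame: the origin (TCP) lies midway between the tips of the shut fingers; the grasp point (between the pads) lies 19 mm behind it; y points along the fingers, x is the direction in which the jaws open and shut, and the axes are right-handed (so a half turn about y gives the same grasp; the last joint's range is limited). The gripper opens to 87 mm and grips with 3 to 60 N. Pads are 19 mm wide; open, the fingers measure 117 mm over their backs; the gripper's body (75 mm by 190 mm) begins 51 mm behind the grasp point.
Start: joints at [-57.892, 22.042, 0.453, 0, -68.411, -14.817], TCP at [0.186, -0.597, 0.223] pointing down, gripper open.
Joint ranges: [-179.83, 179.83], [-69.29, 118.12], [-61.27, 80.66], [-181.25, 117.63], [-171.15, -9.14], [-177.46, 177.46]. Speed limits (degrees/s): [159.86, 159.86, 180, 180, 180, 180].

### API

Orientations are given as a 3x3 rotation matrix whose columns are the frame's x, y, z axes.
In Python, from station import * gives the robot as it stands.
- The arm moves only by the tool jog_arm, never from a script. Its argument "series" is a list of rows, each a list of 3 entries, a list of its own where there are three numbers: the shift along the tool's x, y, z in m, then the turn, a rotation vector about the tool's x, y, z in degrees, then the finger opening in m, from 0 to 0.087. A call has 1 to 10 rows; each row shifts and turns the commanded pose from where the row before left it, along the tool's axes as they then stand; what a row does not reach is not made up. A row lasts 1/8 s, in which the tool goes at most 62.5 mm and 10.7 degrees, less where a joint would pass 70% of its speed; a pose out of reach is approached as far as the arm can. A call is refused whole if a number of a shift passes 0.0625 or a number of a turn 10.7, either way. A call with a gripper value outside its range is refused whole. The fingers move at their own pace and stop on an object; the grip force is fixed at half the most. Time passes only in rows, so rows that do not move let the fingers close. It gives the time, the measured TCP pose, the force and the opening at its end, in the units of the state.
- sense(): the state, without advancing time (a new reading comes with each control period).
- capture(name): name is "side" or "top" or "wrist"; returns the picture (384x512x3 uint8, red, green, blue); there is no depth.
- camera_info(name): a dict with "fx", "fy", "cx", "cy" (pixels), "k1" (the pictures are not rectified: a ray, as slopes to the right and down, at radius r is drawn at 1 + k1 r^2 times it, then the intrinsics apply), "rvec" (rotation vector, rad) and "tvec" (3), from world to camera coordinates, as OpenCV has them. Camera axes: x right, y down, z forward; pixel columns grow to the right and rows downward; lengths in m; the calibration is good to about 2 mm. A picture is of the moment at which its call begins: read the wrist's pose just before it. camera_info takes no time and is no camera call; for the wrist camera it gives the pose at the moment of the call.
- finish_job(): hands the job in, once; it reports no verdict.
The state is a dict: "time_s": time; "joints": joint angles; "joint_velocities": joint speeds; "effort": joint torques, N m; "tcp_pos": TCP position; "ee_rot": TCP orientation; "wrist_force": force on the tool from outside, world axes, zero at the start; "moment": the same for the moment, N m; "gripper_width": opening from 0.0 (shut) to 1.0 (fully open).
Only numpy, scipy, OpenCV 4.12 (cv2) and the standard library are available. Lean on these libraries where they do the work, as an engineer would, in place of code of your own. Each camera call takes 0.05 s, during which the arm holds its last target. There are 200 camera calls.

### The job

Lock the spindle on the blue unit: push the red finger post round until the slot across the disc is in line with the lock bar, then push the bar by its upright yellow tab through the slot until it is fully home in the keeper on the far side. Only push with the fingers: do not grip the post or the tab, lift the bar or force anything, and leave the jars, tools and other things on the bench where they are.

Things in the scene. Friction and masses are not known exactly. Their poses are not given: they have to be found in the camera images.
- spindle_unit: blue steel base bolted to the bench, 310 mm long (x -215 to +95), 118 mm wide at the disc, 72 mm along the channel, 10 mm thick. Origin on the bench under the disc's axis; z up; +x is the way the lock bar is pushed. On y = 0 lie the bar's channel (x -210 to -53), the disc (x -48 to +48) and the keeper (x +56 to +85).
- channel_rear (a point): rear end of the bar's open channel, at rail-top height (28 mm above the bench), axes as the unit. Two aluminium rails, each 16 mm wide and 17 mm apart, flank the bar from here for 157 mm; the rear is open.
- keeper_end (a point): middle of the keeper's end wall, 72 mm along +x from the disc's axis, 23 mm above the bench. The keeper is a blue pocket 19 mm wide, open on top and towards the disc; its top is 34 mm above the bench.
- spindle_disc (a joint): turn of the steel disc (96 mm across, top 30 mm above the bench), rad, counter-clockwise from above positive. A slot 20 mm wide, open on top, runs right across it. At 0 and at +-pi the slot is in line with the bar and the post stands at the unit's +y side (0) or -y side (+-pi); either will do. Turns either way, light friction (0.08 N m), stays where left.
- finger_post (a point): centre of the top of the red upright finger post on the disc, 68 mm above the bench: 16 mm in diameter, 38 mm tall, 36 mm from the disc's axis, a quarter turn counter-clockwise from the slot. The axes turn with the disc: x runs along the slot, y from the disc's axis to the post.
- lock_bar: loose brass bar, 14 mm wide and high, 138 mm long, about 0.26 kg, lying in the channel. Origin on its underside below the tip of the nose, 16 mm above the bench; x points forward to the nose, z up. The last 14 mm of the nose taper to 5 mm. It starts with the nose 6 to 14 mm short of the disc's rim and is home when the nose meets the keeper's end wall.
- bar_nose (a point): tip of the bar's nose, halfway up the bar; axes as the bar
- bar_tab (a point): centre of the upright yellow tab at the rear of the bar, 130 mm behind the nose tip, 47 mm above the bench: 12 mm thick along the bar, 30 mm wide across it, from 30 to 63 mm above the bench.
- glaze_jar: cream jar with a red lid, 52 mm in diameter, 66 mm tall, standing between the unit and the robot; bystander; origin at its foot
- tile_chip: speckled tile chip, 46 x 38 x 12 mm, lying between the unit and the robot; bystander; origin under its centre
- masking_tape: roll of masking tape, 104 mm across, 25 mm tall, lying flat to the right; bystander; origin under its centre
- rust_jar: rust-brown jar with a white lid, 58 mm in diameter, 80 mm tall, to the right; bystander; origin at its foot
- mug: white spotted mug, 82 mm in diameter, 91 mm tall, at the left back; bystander; origin at its foot
- shears: shears with red rings, 201 x 88 x 10 mm, lying to the left; bystander; origin under the centre
Mind the look-alikes: they are no part of the job. There is more than one size of the lock_bar; the one meant has the size given above.

How it is judged:
By the outcome, as a careful person would: the job done as asked, in the order asked, and still so for the second after the job is handed in, with the robot touching nothing.
It also fails if it takes over 45 s, if anything falls off the work surface, if the arm or the gripper's body presses on something with over 40 N, if the wrist force passes 120 N, or if a joint passes its speed limit or range.

## Working session

There is one attempt and no reset: what is moved stays moved. The work goes in short steps, Python scripts to look and compute and a tool call to move; the robot and the scene stay as the last step left them, time stands still between calls to the robot, and variables do not carry over. Pictures are saved under pics/ and viewed, about 8 in all and at most 12, crops included, and the job is handed in when it is done.

Besides the shell and the picture viewer there is one more tool, called after ">>>" in YAML: its name, and indented under it one key for each argument. jog_arm: Moves the arm, as the interface text tells. Its arguments: {"type":"object","properties":{"series":{"type":"array","items":{"type":"array"}}},"required":["series"]}

```bash
mkdir -p pics
python3 - <<'E'
from station import *
import cv2
s=sense();print(s['time_s'],s['tcp_pos'],s['ee_rot'],s['gripper_width'])
for n in("top","side"):
    i=capture(n);cv2.imwrite(f'pics/{n}0.png',cv2.cvtColor(i,cv2.COLOR_RGB2BGR));print(n,camera_info(n))
E
```

```text
0.0 [ 0.18561565 -0.59617919  0.22144608] [[-2.97039684e-01 -7.57369836e-04 -9.54864835e-01]
 [ 9.54862630e-01  2.05518978e-03 -2.97040628e-01]
 [ 2.18739806e-03 -9.99997601e-01  1.12711229e-04]] 1.0047560657484995
top {'fx': 450.7651594489176, 'fy': 450.7651594489176, 'cx': 250.3685105246209, 'cy': 194.6349488972826, 'k1': -0.18189262506140644, 'rvec': array([ 2.20326557, -2.16115033,  0.07617188]), 'tvec': array([-0.0047355 ,  0.49730815,  1.37136835])}
side {'fx': 421.070073436678, 'fy': 421.070073436678, 'cx': 250.9430104582585, 'cy': 192.09444884651174, 'k1': -0.12645884297606927, 'rvec': array([ 2.2042039 ,  0.05951044, -0.03007992]), 'tvec': array([-0.49112077,  0.03920664,  1.50010635])}
```

View pics/top0.png

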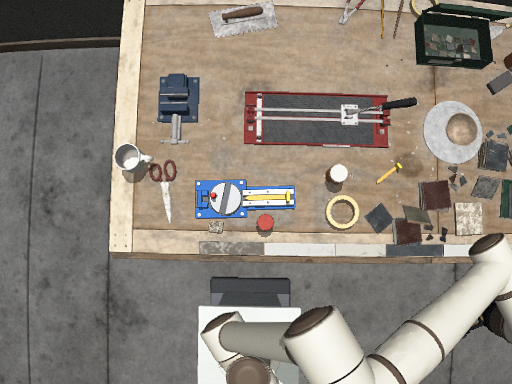

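View pics/side0.png

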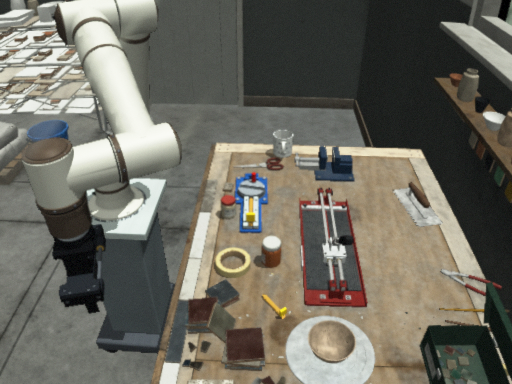

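The top picture shows the blue unit with its disc near (225,198), the red post near (213,196) and the bar to the right, up to (295,197). Unit +x points image-left. The side picture agrees. Next I enlarge both.

```bash
cat > h.py <<'E'
import numpy as np,cv2
from station import *
def ray(n,u,v,z,ci=None):
    c=ci or camera_info(n);R=cv2.Rodrigues(np.array(c['rvec']))[0];C=-R.T@c['tvec']
    d=np.array([(u-c['cx'])/c['fx'],(v-c['cy'])/c['fy']]);p=d.copy()
    for _ in range(30):p=d/(1+c['k1']*(p@p))
    w=R.T@np.array([*p,1]);return C+w*(z-C[2])/w[2]
def pix(n,P,ci=None):
    c=ci or camera_info(n);q=cv2.Rodrigues(np.array(c['rvec']))[0]@np.array(P)+c['tvec'];p=q[:2]/q[2]
    p=p*(1+c['k1']*(p@p));return np.array([p[0]*c['fx']+c['cx'],p[1]*c['fy']+c['cy']])
E
python3 - <<'E'
import cv2,numpy as np
a=cv2.imread('pics/top0.png')[168:233,185:305];a=cv2.resize(a,None,fx=6,fy=6,interpolation=2)
b=cv2.imread('pics/side0.png')[165:240,200:300];b=cv2.resize(b,None,fx=2,fy=2,interpolation=2)
o=np.zeros((a.shape[0]+b.shape[0],a.shape[1],3),np.uint8);o[:a.shape[0]]=a;o[a.shape[0]:,:b.shape[1]]=b
cv2.imwrite('pics/c0.png',o)
E
```

```text
(no output)
```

View pics/c0.png

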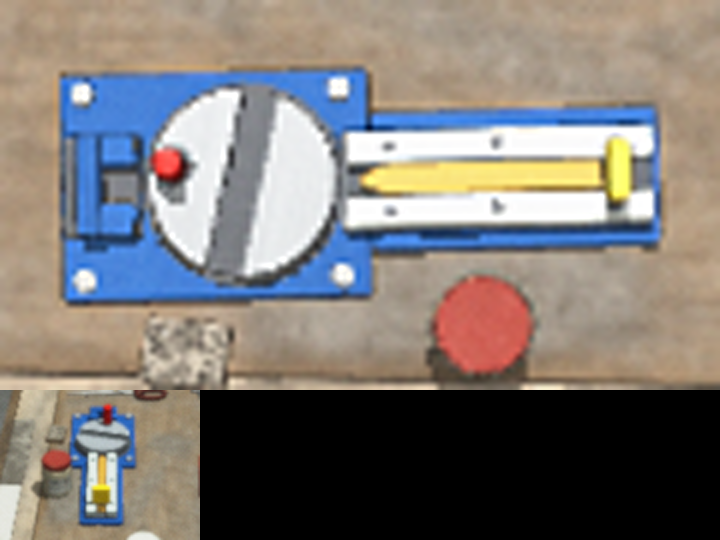

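Run:
```python
from h import *
f=lambda x,y,z:ray('top',185+x/6-.42,168+y/6-.42,z)
P=dict(disc=f(243,183,.03),post=f(167,164,.068),tab=f(619,169,.063),nose=f(362,179,.03),rearL=f(655,128,.028),rearR=f(654,222,.028),
 keepL=f(80,138,.034),keepR=f(78,235,.034),s1=f(258,90,.03),s2=f(225,275,.03),jar=f(483,325,.066))
for k,v in P.items():print(k,v.round(4))
rear=(P['rearL']+P['rearR'])/2;d=P['disc'][:2]-rear[:2];print('len',np.hypot(*d),'yaw',np.degrees(np.arctan2(d[1],d[0])))
p=(P['post']-P['disc'])[:2];print('post r',np.hypot(*p),np.degrees(np.arctan2(p[1],p[0])))
s=(P['s1']-P['s2'])[:2];print('slot',np.degrees(np.arctan2(s[1],s[0])))
print(np.linalg.norm((P['tab']-P['nose'])[:2]))
for q in('disc','tab'):print(pix('side',P[q]))
```

```text
disc [0.4844 0.0819 0.03  ]
post [0.4907 0.1176 0.068 ]
tab [ 0.4928 -0.107   0.063 ]
nose [0.4876 0.0213 0.03  ]
rearL [ 0.5167 -0.1279  0.028 ]
rearR [ 0.4686 -0.128   0.028 ]
keepL [0.5055 0.1654 0.034 ]
keepR [0.456  0.1651 0.034 ]
s1 [0.5321 0.0754 0.03  ]
s2 [0.4374 0.09   0.03  ]
jar [ 0.414  -0.0405  0.066 ]
len 0.2100295530859806 yaw 92.25889143063797
post r 0.03622624967846002 80.06150926011901
slot -8.771498229422232
0.12839436774542712
[250.11432803 187.15242175]
[249.46021447 213.05625383]
```

Measurements check out: rear to disc axis 210 mm, post radius 36.2 mm. Unit heading is about 92°. The post is at 80° and needs about 78° clockwise, to about 2°. Now moving across with the fingers shut.

>>> jog_arm:
  series:
    - [[0.046,0,-0.037],[0,0,0],0]
    - [[0.046,0,-0.037],[0,0,0],0]
    - [[0.046,0,-0.037],[0,0,0],0]
    - [[0.046,0,-0.037],[0,0,0],0]
    - [[0.046,0,-0.037],[0,0,0],0]
    - [[0.046,0,-0.037],[0,0,0],0]
    - [[0.046,0,-0.037],[0,0,0],0]
    - [[0.046,0,-0.037],[0,0,0],0]
    - [[0.046,0,-0.037],[0,0,0],0]
    - [[0.046,0,-0.037],[0,0,0],0]

```text
time_s: 1.35
tcp_pos: [0.4024, -0.0456, 0.2226]
ee_rot: [[-0.298, 0.0, -0.955], [0.955, 0.0, -0.298], [0.0, -1.0, -0.0]]
wrist_force: [1.1, -0.6, 0.9]
gripper_width: 0.019
```

>>> jog_arm:
  series:
    - [[0.046,0,-0.037],[0,0,0],0]
    - [[0.046,0,-0.037],[0,0,0],0]
    - [[0,0,0],[0,9,0],0]
    - [[0,0,0],[0,9,0],0]
    - [[0,0,0],[0,9,0],0]
    - [[0,0,0],[0,0,0],0]
    - [[0,0,0],[0,0,0],0]

```text
time_s: 2.22
tcp_pos: [0.4455, 0.0622, 0.2224]
ee_rot: [[0.167, -0.0, -0.986], [0.986, -0.0, 0.167], [-0.0, -1.0, 0.0]]
wrist_force: [-0.6, -0.2, -1.2]
gripper_width: 0.008
```

Run:
```python
from h import *
s=sense();print(s['time_s'],s['tcp_pos'],s['ee_rot'].round(3),s['joints'],s['gripper_width'],s['wrist_force'])
i=capture('wrist');cv2.imwrite('pics/w1.png',cv2.resize(i[:,:,::-1],None,fx=1.5,fy=1.5))
c=camera_info('wrist')
for P in([.4844,.0819,.03],[.4907,.1176,.068],[.4928,-.107,.063]):print(pix('wrist',P,c)*1.5)
d=np.array([.4636,.1221,.12])-s['tcp_pos'];print(s['ee_rot'].T@d)
```

```text
2.225 [0.44549651 0.06218251 0.22240028] [[ 0.167 -0.    -0.986]
 [ 0.986 -0.     0.167]
 [-0.    -1.     0.   ]] [ 2.87519302e+01  4.71573647e+00 -2.27762012e+01 -5.07540621e-03
 -6.25307433e+01 -1.28337868e+02] 0.008439801086087415 [-0.64481194 -0.17875821 -1.20445108]
[404.20162101 299.86532409]
[454.11863618 313.59491598]
[179.9731553  357.34234701]
[ 0.06211473  0.10238602 -0.00790709]
```

View pics/w1.png

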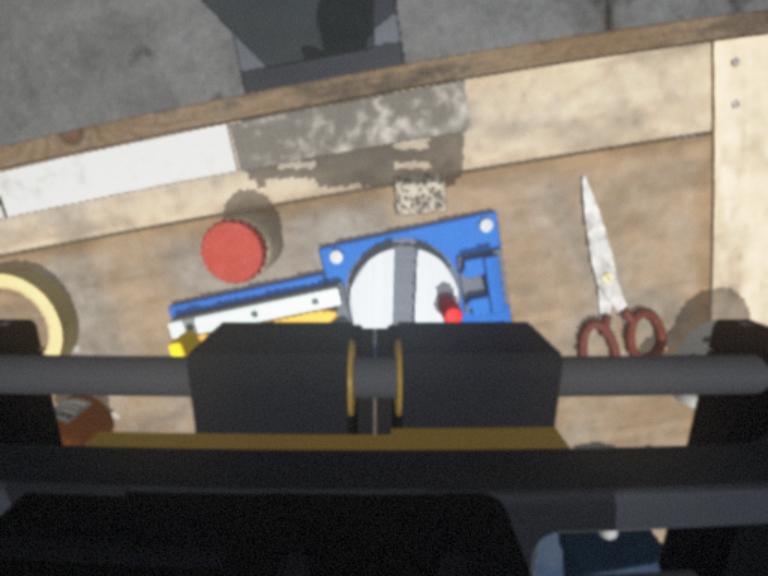

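The wrist view confirms the calibration: the post is seen at (453,315) and was predicted at (454,314). Joint 6 turns against me, so I turn the tool −90° about its y first. That leaves enough range for the sweep.

>>> jog_arm:
  series:
    - [[0.031,0,-0.002],[0,0,0],0]
    - [[0.031,0,-0.002],[0,-10,0],0]
    - [[0,0,0],[0,-10,0],0]
    - [[0,0,0],[0,-10,0],0]
    - [[0,0,0],[0,-10,0],0]
    - [[0,0,0],[0,-10,0],0]
    - [[0,0,0],[0,-10,0],0]
    - [[0,0,0],[0,-10,0],0]
    - [[0,0,0],[0,-10,0],0]
    - [[0,0,0],[0,-10,0],0]

```text
time_s: 3.52
tcp_pos: [0.46, 0.1226, 0.2225]
ee_rot: [[-0.987, -0.0, -0.162], [0.162, -0.0, -0.987], [0.0, -1.0, 0.0]]
wrist_force: [0.4, -0.3, 0.3]
gripper_width: 0.002
```

>>> jog_arm:
  series:
    - [[0,0.04,0],[0,0,0],0]
    - [[0,0.04,0],[0,0,0],0]
    - [[0,0.03,0],[0,0,0],0]
    - [[0,0,0],[0,0,0],0]

```text
time_s: 4.03
tcp_pos: [0.4586, 0.1217, 0.1107]
ee_rot: [[-0.986, -0.005, -0.168], [0.168, -0.003, -0.986], [0.004, -1.0, 0.004]]
wrist_force: [-0.4, 0.2, 0.5]
gripper_width: 0.005
```

Run:
```python
from h import *
s=sense();print(s['time_s'],s['tcp_pos'],s['ee_rot'].round(3),s['joints'].round(1),s['wrist_force'])
R=s['ee_rot']
print('to start',R.T@(np.array([.4601,.1227,.042])-s['tcp_pos']))
c=np.array([.4844,.0819]);c3=R.T@(np.array([*c,.042])-np.array([.4601,.1227,.042]));print('c tool',c3)
for t in(8,10):
  Q=cv2.Rodrigues(np.array([0,np.radians(t),0]))[0];print(t,c3-Q@c3)
```

```text
4.025 [0.45862432 0.12174032 0.11072125] [[-0.986 -0.005 -0.168]
 [ 0.168 -0.003 -0.986]
 [ 0.004 -1.     0.004]] [ 34.5  14.6 -28.9  -0.  -46.9 -44.2] [-0.37438223  0.20617703  0.50969656]
to start [-0.00158197  0.06871022 -0.00145357]
c tool [-3.08112051e-02  7.09769228e-06  3.61358491e-02]
8 [-0.00532899  0.         -0.00393642]
10 [-0.00674302  0.         -0.00480132]
```

>>> jog_arm:
  series:
    - [[0,0.035,0],[0,0,0],0]
    - [[0,0.034,0],[0,0,0],0]
    - [[0,0,0],[0,0,0],0]

```text
time_s: 4.4
tcp_pos: [0.4595, 0.1223, 0.0431]
ee_rot: [[-0.986, -0.003, -0.168], [0.168, -0.002, -0.986], [0.002, -1.0, 0.002]]
wrist_force: [0.3, -0.0, 0.3]
gripper_width: 0.006
```

>>> jog_arm:
  series:
    - [[-0.0067,0,-0.0048],[0,10,0],0]
    - [[-0.0053,0,-0.0039],[0,8,0],0]
    - [[-0.0053,0,-0.0039],[0,8,0],0]
    - [[-0.0053,0,-0.0039],[0,8,0],0]
    - [[-0.0053,0,-0.0039],[0,8,0],0]
    - [[-0.0053,0,-0.0039],[0,8,0],0]
    - [[-0.0053,0,-0.0039],[0,8,0],0]
    - [[-0.0053,0,-0.0039],[0,8,0],0]
    - [[-0.0053,0,-0.0039],[0,8,0],0]
    - [[0,0,0],[0,0,0],0]

```text
time_s: 5.65
tcp_pos: [0.5183, 0.1172, 0.046]
ee_rot: [[-0.112, 0.004, -0.994], [0.994, 0.002, -0.112], [0.001, -1.0, -0.004]]
wrist_force: [-0.1, 0.7, 0.2]
gripper_width: 0.006
```

Run:
```python
from h import *
s=sense();print(s['time_s'],s['tcp_pos'],s['ee_rot'].round(3),s['joints'].round(1),s['wrist_force'])
i=capture('top')[:,:,::-1];a=cv2.resize(i[168:233,185:305],None,fx=6,fy=6,interpolation=2);cv2.imwrite('pics/t2.png',a)
```

```text
5.65 [0.51830563 0.11717818 0.04602107] [[-0.112  0.004 -0.994]
 [ 0.994  0.002 -0.112]
 [ 0.001 -1.    -0.004]] [  30.3   24.4  -25.5    0.   -39.8 -113.9] [-0.07286334  0.68496324  0.20543574]
```

View pics/t2.png

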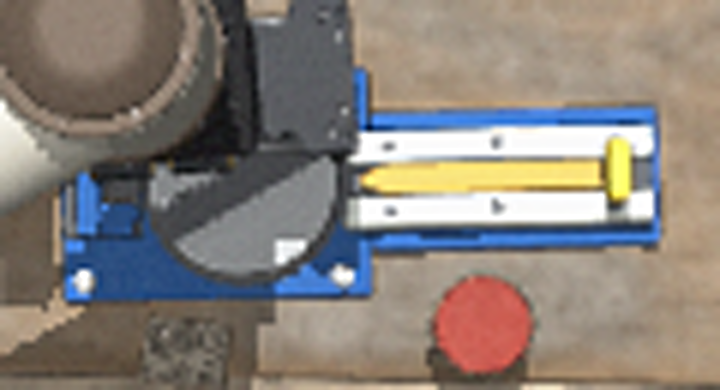

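The top view shows the slot with its lower edge running from (172,238) to (335,165), so about 22° clockwise remains. I push on 15°, then back off to measure.

>>> jog_arm:
  series:
    - [[-0.0033,0,-0.0025],[0,5,0],0]
    - [[-0.0033,0,-0.0025],[0,5,0],0]
    - [[-0.0033,0,-0.0025],[0,5,0],0]
    - [[0,0,0],[0,0,0],0]
    - [[0,0,0],[0,0,0],0]

```text
time_s: 6.32
tcp_pos: [0.5255, 0.1077, 0.0446]
ee_rot: [[0.149, 0.003, -0.989], [0.989, 0.001, 0.149], [0.002, -1.0, -0.003]]
wrist_force: [0.8, 3.1, 2.3]
gripper_width: 0.004
```

Run:
```python
from h import *
s=sense();print(s['time_s'],s['tcp_pos'],s['ee_rot'].round(3),s['joints'].round(1),s['wrist_force'])
i=capture('top')[:,:,::-1];a=cv2.resize(i[178:223,200:255],None,fx=7,fy=7,interpolation=2)
c=capture('side')[:,:,::-1];c=cv2.resize(c[165:225,225:280],None,fx=7,fy=7,interpolation=2)
o=np.zeros((420,780,3),np.uint8);o[:315,:385]=a;o[:,390:775]=c
cv2.imwrite('pics/t3.png',o)
```

```text
6.325 [0.52546566 0.10767761 0.04464516] [[ 0.149  0.003 -0.989]
 [ 0.989  0.001  0.149]
 [ 0.002 -1.    -0.003]] [  28.9   24.9  -24.8    0.   -40.1 -127.5] [0.76877234 3.1014826  2.26905136]
```

View pics/t3.png

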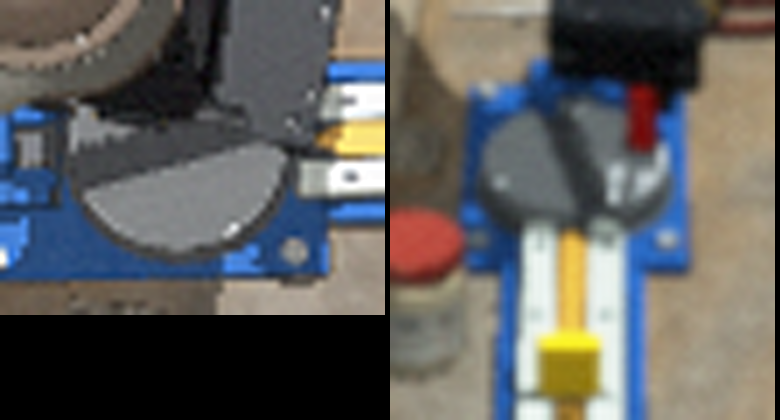

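Run:
```python
from h import *
a=lambda p,q,f,n:(lambda d:np.degrees(np.arctan2(d[1],d[0])))((f(*q)-f(*p))[:2])
T=lambda x,y:ray('top',200+x/7-.43,178+y/7-.43,.03)
S=lambda x,y:ray('side',225+(x-390)/7-.43,165+y/7-.43,.03)
print(a((265,136),(85,192),T,0),a((600,208),(573,108),S,0),a((575,212),(545,112),S,0), S(588,212),S(559,110))
```

```text
108.42555960943297 101.85462109773428 103.252386906641 [0.49668068 0.03575566 0.03      ] [0.47677991 0.12528074 0.03      ]
```

>>> jog_arm:
  series:
    - [[-0.0026,0,-0.002],[0,4,0],0]
    - [[-0.0026,0,-0.002],[0,4,0],0]
    - [[0,0,0],[0,0,0],0]
    - [[0.02,0,0],[0,0,0],0]
    - [[0,-0.06,0],[0,0,0],0]
    - [[0.06,0,0],[0,0,0],0]
    - [[0.06,0,0],[0,0,0],0]
    - [[0.06,0,0],[0,0,0],0]
    - [[0,0,0],[0,0,0],0]

```text
time_s: 7.55
tcp_pos: [0.5839, 0.2963, 0.1015]
ee_rot: [[0.283, -0.003, -0.959], [0.959, -0.002, 0.283], [-0.003, -1.0, 0.002]]
wrist_force: [-0.7, -0.7, -1.1]
gripper_width: 0.004
```

Run:
```python
from h import *
s=sense();print(s['time_s'],s['tcp_pos'],s['ee_rot'].round(3),s['joints'].round(1),s['wrist_force'])
i=capture('top')[:,:,::-1];a=cv2.resize(i[178:223,200:255],None,fx=7,fy=7,interpolation=2)
c=capture('side')[:,:,::-1];c=cv2.resize(c[165:225,225:280],None,fx=7,fy=7,interpolation=2)
o=np.zeros((420,780,3),np.uint8);o[:315,:385]=a;o[:,390:775]=c
cv2.imwrite('pics/t4.png',o)
```

```text
7.55 [0.58387799 0.2962877  0.10150718] [[ 0.283 -0.003 -0.959]
 [ 0.959 -0.002  0.283]
 [-0.003 -1.     0.002]] [  41.    30.7   -3.8   -0.   -55.8 -147.4] [-0.66032718 -0.69807761 -1.14969593]
```

View pics/t4.png

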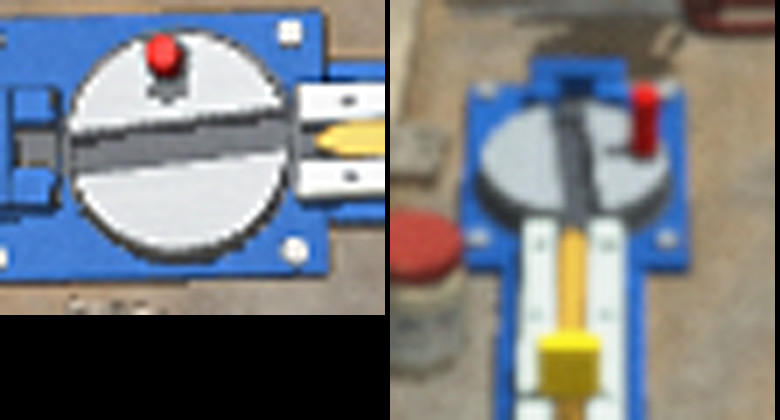

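The clean view shows the slot edges at (80,138)–(285,110) and (85,174)–(285,148), still several degrees short. I work out the exact remainder.

Run:
```python
from h import *
an=lambda d:np.degrees(np.arctan2(d[1],d[0]))
T=lambda x,y,z=.03:ray('top',200+x/7-.43,178+y/7-.43,z)
F=lambda x,y,z=.01:ray('top',185+x/6-.42,168+y/6-.42,z)
print('slot',an(T(80,138)-T(285,110)),an(T(85,174)-T(285,148)))
p=T(163,53,.068)-T(179,143);print('post',np.hypot(*p[:2]),an(p)+90, T(179,143))
print('unit: base edges',an(F(60,72)-F(368,69)),an(F(65,301)-F(370,298)),'channel',an(F(370,113)-F(656,106)),an(F(370,249)-F(660,244)),'holes',an(F(81,94)-F(338,88)),an(F(85,281)-F(342,274)))
S=lambda x,y,z=.03:ray('side',225+(x-390)/7-.43,165+y/7-.43,z)
print('side slot',an(S(568,102)-S(584,222)), 'bar',an(S(573,230)-S(572,330)),'rails',an(S(523,220,.028)-S(518,385,.028)),an(S(625,220,.028)-S(626,385,.028)))
s=sense();R=s['ee_rot']
```

```text
slot 98.89383261412553 98.53127155542178
post 0.03619276809850349 98.6381566656391 [0.48465442 0.08172335 0.03      ]
unit: base edges 91.60641060339015 91.7402940554076 channel 92.52152067981473 92.06371667735334 holes 92.3988692691125 92.72434587980939
side slot 97.52335788972395 bar 92.77233366280517 rails 92.85357793134376 92.517188367138
```

The slot is at 98.6° and the unit at about 92.3°, so 6.4° clockwise remains. I return and push that far.

>>> jog_arm:
  series:
    - [[-0.06,0,0],[0,0,0],0]
    - [[-0.06,0,0],[0,0,0],0]
    - [[-0.06,0,0],[0,0,0],0]
    - [[0,0.06,0],[0,0,0],0]
    - [[0,0,0],[0,0,0],0]
    - [[-0.018,0,0],[0,0,0],0]
    - [[-0.002,0,0],[0,0,0],0]
    - [[-0.0021,0,-0.0016],[0,3.2,0],0]
    - [[-0.0021,0,-0.0016],[0,3.2,0],0]
    - [[0,0,0],[0,0,0],0]

```text
time_s: 8.9
tcp_pos: [0.5299, 0.0966, 0.0451]
ee_rot: [[0.391, 0.003, -0.92], [0.92, 0.001, 0.391], [0.002, -1.0, -0.002]]
wrist_force: [0.1, 1.8, 2.0]
gripper_width: 0.004
```

>>> jog_arm:
  series:
    - [[0.02,0,0],[0,0,0],0]
    - [[0,-0.06,0],[0,0,0],0]
    - [[0.06,0,0],[0,0,0],0]
    - [[0.06,0,0],[0,0,0],0]
    - [[0.06,0,0],[0,0,0],0]
    - [[0,0,0],[0,0,0],0]

```text
time_s: 9.65
tcp_pos: [0.6084, 0.2847, 0.1027]
ee_rot: [[0.388, 0.001, -0.922], [0.922, 0.0, 0.388], [0.001, -1.0, -0.001]]
wrist_force: [-0.6, -0.7, -0.8]
gripper_width: 0.005
```

Run:
```python
from h import *
s=sense();print(s['time_s'],s['tcp_pos'],s['ee_rot'].round(3),s['joints'].round(1),s['wrist_force'])
i=capture('top')[:,:,::-1];a=cv2.resize(i[178:223,200:255],None,fx=7,fy=7,interpolation=2)
c=capture('side')[:,:,::-1];c=cv2.resize(c[165:225,225:280],None,fx=7,fy=7,interpolation=2)
o=np.zeros((420,780,3),np.uint8);o[:315,:385]=a;o[:,390:775]=c
cv2.imwrite('pics/t5.png',o)
```

```text
9.65 [0.60843756 0.28471521 0.10274029] [[ 0.388  0.001 -0.922]
 [ 0.922  0.     0.388]
 [ 0.001 -1.    -0.001]] [  38.9   32.    -1.2    0.   -56.8 -151.7] [-0.6065471  -0.66726915 -0.79113916]
```

View pics/t5.png

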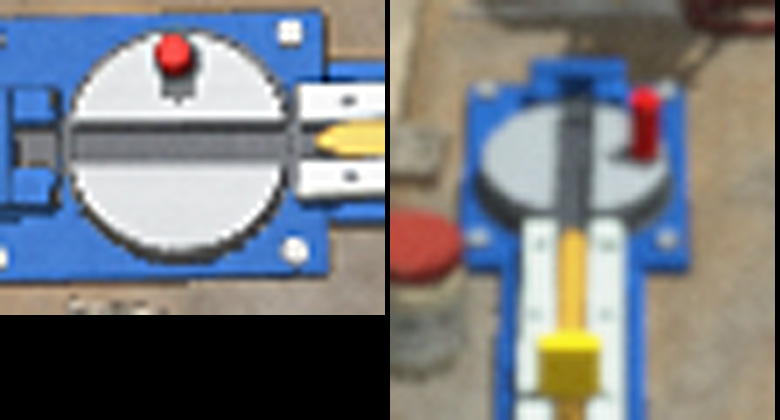

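The slot now lies along the unit: edges at (75,126)–(285,124), about 91–92°, within a degree of the bar, and the fit allows about 3.5°. Now going behind the tab.

>>> jog_arm:
  series:
    - [[-0.054,0,-0.0072],[0,0,0],0]
    - [[-0.054,0,-0.0072],[0,0,0],0]
    - [[-0.054,0,-0.0072],[0,0,0],0]
    - [[-0.054,0,-0.0072],[0,0,0],0]
    - [[-0.054,0,-0.0072],[0,0,0],0]
    - [[-0.054,0,-0.0072],[0,0,0],0]
    - [[-0.054,0,-0.0072],[0,0,0],0]
    - [[-0.054,0,-0.0072],[0,0,0],0]
    - [[0,0,0],[0,0,0],0]

```text
time_s: 10.88
tcp_pos: [0.4882, -0.1434, 0.1039]
ee_rot: [[0.398, -0.001, -0.917], [0.917, -0.0, 0.398], [-0.0, -1.0, 0.001]]
wrist_force: [0.3, 0.6, -0.0]
gripper_width: 0.006
```

>>> jog_arm:
  series:
    - [[0,0,0],[0,-8.3,0],0]
    - [[0,0,0],[0,-8.3,0],0]
    - [[0,0,0],[0,-8.3,0],0]
    - [[0,0,0],[0,0,0],0]
    - [[0,0,0],[0,0,0],0]

```text
time_s: 11.5
tcp_pos: [0.4906, -0.1399, 0.1038]
ee_rot: [[-0.029, 0.0, -1.0], [1.0, 0.0, -0.029], [0.0, -1.0, -0.0]]
wrist_force: [-1.1, 1.2, 0.1]
gripper_width: 0.005
```

Run:
```python
from h import *
s=sense();print(s['time_s'],s['tcp_pos'],s['ee_rot'].round(3),s['joints'].round(1))
print(s['ee_rot'].T@(np.array([.4939,-.136,.042])-s['tcp_pos']))
```

```text
11.5 [ 0.49057572 -0.13986812  0.10375803] [[-0.029  0.    -1.   ]
 [ 1.     0.    -0.029]
 [ 0.    -1.    -0.   ]] [  2.3  18.1 -24.8  -0.  -47.1 -90.7]
[ 0.00376742  0.06175872 -0.00342562]
```

>>> jog_arm:
  series:
    - [[0,0.031,-0.0034],[0,0,0],0]
    - [[0,0.031,0],[0,0,0],0]
    - [[0,0,0],[0,0,0],0]
    - [[0.008,0,0],[0,0,0],0]
    - [[0.005,0,0],[0,0,0],0]
    - [[0.005,0,0],[0,0,0],0]
    - [[0.005,0,0],[0,0,0],0]
    - [[0.005,0,0],[0,0,0],0]
    - [[0.005,0,0],[0,0,0],0]
    - [[0.005,0,0],[0,0,0],0]

```text
time_s: 12.75
tcp_pos: [0.4936, -0.102, 0.0421]
ee_rot: [[-0.032, 0.001, -1.0], [1.0, -0.0, -0.032], [-0.0, -1.0, -0.001]]
wrist_force: [-0.3, -4.2, 6.3]
gripper_width: 0.01
```

>>> jog_arm:
  series:
    - [[0.006,0,0],[0,0,0],0]
    - [[0.006,0,0],[0,0,0],0]
    - [[0.006,0,0],[0,0,0],0]
    - [[0.006,0,0],[0,0,0],0]
    - [[0.006,0,0],[0,0,0],0]
    - [[0,0,0],[0,0,0],0]

```text
time_s: 13.5
tcp_pos: [0.492, -0.0714, 0.0415]
ee_rot: [[-0.031, 0.0, -1.0], [1.0, 0.0, -0.031], [0.0, -1.0, -0.0]]
wrist_force: [0.7, -0.6, 0.9]
gripper_width: 0.007
```

Run:
```python
from h import *
s=sense();print(s['time_s'],s['tcp_pos'],s['ee_rot'].round(3),s['wrist_force'])
c=capture('side')[:,:,::-1];c=cv2.resize(c[165:240,215:285],None,fx=6,fy=6,interpolation=2)
i=capture('top')[:,:,::-1];a=cv2.resize(i[178:223,195:255],None,fx=6,fy=6,interpolation=2)
o=np.zeros((450,790,3),np.uint8);o[:,:420]=c;o[:270,425:785]=a
cv2.imwrite('pics/t6.png',o)
```

```text
13.5 [ 0.49201277 -0.07141484  0.04147009] [[-0.031  0.    -1.   ]
 [ 1.     0.    -0.031]
 [ 0.    -1.    -0.   ]] [ 0.66186901 -0.5865581   0.94270802]
```

View pics/t6.png

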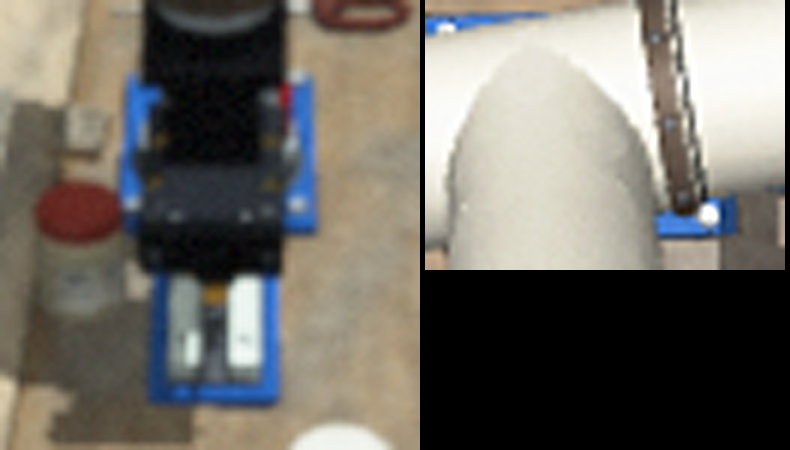

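The rear of the channel is empty and forces stay low (about 1 N), so the bar is running freely into the slot. Carrying on.

>>> jog_arm:
  series:
    - [[0.006,0,0],[0,0,0],0]
    - [[0.006,0,0],[0,0,0],0]
    - [[0.006,0,0],[0,0,0],0]
    - [[0.006,0,0],[0,0,0],0]
    - [[0.006,0,0],[0,0,0],0]
    - [[0.006,0,0],[0,0,0],0]

```text
time_s: 14.35
tcp_pos: [0.4909, -0.0356, 0.0415]
ee_rot: [[-0.031, -0.0, -1.0], [1.0, 0.0, -0.031], [0.0, -1.0, 0.0]]
wrist_force: [0.5, -1.0, -1.3]
gripper_width: 0.006
```

>>> jog_arm:
  series:
    - [[0.005,0,0],[0,0,0],0]
    - [[0.005,0,0],[0,0,0],0]
    - [[0.005,0,0],[0,0,0],0]
    - [[0.004,0,0],[0,0,0],0]
    - [[0.003,0,0],[0,0,0],0]

```text
time_s: 14.98
tcp_pos: [0.4902, -0.0138, 0.0415]
ee_rot: [[-0.031, -0.0, -1.0], [1.0, -0.0, -0.031], [-0.0, -1.0, 0.0]]
wrist_force: [-0.1, -1.1, -0.3]
gripper_width: 0.003
```

>>> jog_arm:
  series:
    - [[0.002,0,0],[0,0,0],0]
    - [[0.002,0,0],[0,0,0],0]
    - [[0.002,0,0],[0,0,0],0]
    - [[0.002,0,0],[0,0,0],0]

```text
time_s: 15.48
tcp_pos: [0.4899, -0.006, 0.0416]
ee_rot: [[-0.031, -0.0, -1.0], [1.0, -0.0, -0.031], [-0.0, -1.0, 0.0]]
wrist_force: [-0.6, -1.0, -0.8]
gripper_width: 0.007
```

>>> jog_arm:
  series:
    - [[0.002,0,0],[0,0,0],0]
    - [[0.002,0,0],[0,0,0],0]

```text
time_s: 15.72
tcp_pos: [0.4898, -0.0019, 0.0415]
ee_rot: [[-0.031, -0.0, -1.0], [1.0, -0.0, -0.031], [-0.0, -1.0, 0.0]]
wrist_force: [-0.5, -1.4, -0.7]
gripper_width: 0.008
```

>>> jog_arm:
  series:
    - [[0.002,0,0],[0,0,0],0]
    - [[0.002,0,0],[0,0,0],0]

```text
time_s: 15.98
tcp_pos: [0.4897, 0.0021, 0.0416]
ee_rot: [[-0.031, -0.0, -1.0], [1.0, 0.0, -0.031], [0.0, -1.0, 0.0]]
wrist_force: [-0.1, -0.6, -0.4]
gripper_width: 0.006
```

>>> jog_arm:
  series:
    - [[0.0015,0,0],[0,0,0],0]
    - [[0,0,0],[0,0,0],0]

```text
time_s: 16.23
tcp_pos: [0.4899, 0.0037, 0.0416]
ee_rot: [[-0.031, 0.0, -1.0], [1.0, 0.0, -0.031], [0.0, -1.0, -0.0]]
wrist_force: [-0.3, -0.9, 0.6]
gripper_width: 0.005
```

>>> jog_arm:
  series:
    - [[0.0015,0,0],[0,0,0],0]
    - [[0.0015,0,0],[0,0,0],0]

```text
time_s: 16.48
tcp_pos: [0.4897, 0.0066, 0.0416]
ee_rot: [[-0.031, 0.0, -1.0], [1.0, 0.0, -0.031], [0.0, -1.0, -0.0]]
wrist_force: [-0.3, -0.9, 0.4]
gripper_width: 0.004
```

>>> jog_arm:
  series:
    - [[0.0015,0,0],[0,0,0],0]
    - [[0,0,0],[0,0,0],0]

```text
time_s: 16.73
tcp_pos: [0.4895, 0.0079, 0.0416]
ee_rot: [[-0.031, -0.0, -1.0], [1.0, -0.0, -0.031], [-0.0, -1.0, 0.0]]
wrist_force: [0.5, -2.5, 0.7]
gripper_width: 0.004
```

>>> jog_arm:
  series:
    - [[0.001,0,0],[0,0,0],0]
    - [[0,0,0],[0,0,0],0]

```text
time_s: 16.98
tcp_pos: [0.4891, 0.0081, 0.0416]
ee_rot: [[-0.031, -0.001, -1.0], [1.0, -0.001, -0.031], [-0.001, -1.0, 0.001]]
wrist_force: [0.1, -6.7, 1.3]
gripper_width: 0.005
```

>>> jog_arm:
  series:
    - [[0.001,0,0],[0,0,0],0]
    - [[0,0,0],[0,0,0],0]

```text
time_s: 17.23
tcp_pos: [0.4886, 0.0083, 0.0416]
ee_rot: [[-0.031, -0.002, -1.0], [1.0, -0.002, -0.031], [-0.002, -1.0, 0.002]]
wrist_force: [0.8, -10.1, 2.5]
gripper_width: 0.008
```

The bar has stopped: resistance climbed to 10 N with no further travel, at the place expected for home. I back off and look.

>>> jog_arm:
  series:
    - [[-0.02,0,0],[0,0,0],0]
    - [[-0.02,0,0],[0,0,0],0]
    - [[0,-0.06,0],[0,0,0],0]
    - [[-0.06,-0.01,0],[0,0,0],0]
    - [[-0.06,0,0],[0,0,0],0]
    - [[-0.06,0,0],[0,0,0],0]
    - [[-0.06,0,0],[0,0,0],0]
    - [[-0.06,0,0],[0,0,0],0]
    - [[0,0,0],[0,0,0],0]

```text
time_s: 18.35
tcp_pos: [0.5, -0.3334, 0.1109]
ee_rot: [[-0.026, 0.001, -1.0], [1.0, -0.0, -0.026], [-0.0, -1.0, -0.001]]
wrist_force: [-0.3, 0.1, 0.3]
gripper_width: 0.005
```

Run:
```python
from h import *
s=sense();print(s['time_s'],s['tcp_pos'],s['wrist_force'])
i=capture('top')[:,:,::-1];a=cv2.resize(i[168:233,185:305],None,fx=6,fy=6,interpolation=2);cv2.imwrite('pics/t7.png',a)
```

```text
18.35 [ 0.50004773 -0.33337677  0.1109193 ] [-0.3483963   0.10337305  0.28073535]
```

View pics/t7.png

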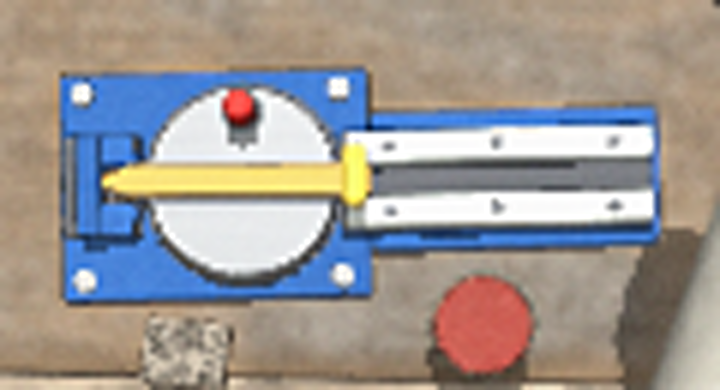

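The nose at (102,181) is against the keeper's end wall. The bar runs through the slot, and the jar and chip are where they were. One numeric check, then I hand in.

Run:
```python
from h import *
f=lambda x,y,z:ray('top',185+x/6-.42,168+y/6-.42,z)
d=np.array([.4844,.0819]);n=np.linalg.norm(f(102,181,.028)[:2]-d);t=np.linalg.norm(f(356,175,.063)[:2]-d);print('nose from axis',n,'tab',t,sense()['time_s'])
if abs(n-.072)<.004 and abs(t-.058)<.004: print(finish_job())
```

```text
nose from axis 0.07234745058434211 tab 0.058177865944986494 18.4
the job is handed in; nothing more can be done
None
```

The spindle is locked. I pushed the red post about 79° clockwise until the slot lined up with the bar, then pushed the bar by its yellow tab through the slot until it stopped in the keeper. The fingers stayed shut throughout, so nothing was gripped or lifted.

**Bar home:** From the last top picture, the nose is 72.3 mm from the disc's axis (72 expected) and the tab is 58.2 mm from it (58 expected).

**Forces:** The push stayed at a few newtons until the end wall, where it reached about 10 N with no further travel.

**Slot alignment:** I judged the slot by eye from the picture to be within about 1° of the bar. On the way there, the top and side views disagreed by a few degrees while the gripper hid the disc. I backed off for a clear view and corrected the last 6.4°.

**Bystanders:** The jar and tile chip look unmoved in the last picture. I did not re-check the tape, rust jar, mug or shears, but the arm met no unexpected resistance.

**Hand-in:** I handed the job in at 18.4 s with the arm clear of everything.

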